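# Unclamp a drilled plate and hold its underside up to the inspection camera

### The job

Take the drilled aluminium plate out of the jig to have its underside checked for burrs: pull the red lever over to open the toggle clamp fully and leave it open, then lift the plate off its two pins. Carry it to the inspection camera and finish while still holding it there in the air: underside square to the lens and 15 cm from it, its middle in the middle of the view, its long side level, running across the picture. Knock neither the camera nor the things lying about.

Things in the scene. Friction and masses are not known exactly. Their poses are not given: they have to be found in the camera images.
- plate: The workpiece: flat grey aluminium plate 44 x 150 x 10 mm (x, y, z), 0.11 to 0.22 kg, five through holes along y. It lies in the jig over two pins, one end under the clamp's rubber foot. Origin: centre of the underside, the face to be shown; y along the length, z up to the other face. Grip it mid-length across the 44 mm: beside the 30 mm bed fingers may reach 20 mm below its underside.
- jig: The jig, fixed to the bench right of the saw: plywood board, wooden clamp block (90 x 120 mm, top at z = 34 mm) and, towards +y, a bed 30 mm wide, top also at 34 mm. Origin: on the bench below the block's middle. The plate's middle is at y = +100 mm, underside at z = 34 mm; pins 7.5 mm thick, 6.5 mm high at y = 38 and 162 mm enter its 9.5 mm holes: lift it 10 mm straight up first.
- clamp_lever (a joint): The clamp's lever, rad: 0.12 while its foot is on the plate, 1.31 fully open at its stop (past 1.0 counts as open). Growing values lay the red handle over towards the jig's -y and raise the foot. It stays where it is left; friction resists with 0.4 N m (about 6 N at the handle).
- clamp_handle (a point): Point on the axis of the red handle, 10 mm below its tip, moving with it. The handle is a round bar 15 mm thick, 70 mm long, near upright at the start (tip 136 mm above the bench); fully open it is almost level, its upper side 14 mm above the hinge. It can be pinched along the jig's x and drawn over in an arc, but turns stiffly between tight fingers; half over, it can be pressed down to its stop.
- clamp_hinge (a point): Point on the axis of the lever's hinge, midway between its cheeks, 62 mm above the bench. The axis is the jig's x axis; the handle point is 66 mm from it.
- camera: The inspection camera's stand: dark round base 86 mm wide, 12 mm high, fixed to the bench, with an aluminium yoke. Origin: on the bench below its middle; the camera looks up and to its -x side. The head, a black cylinder with a 53 mm ring light, tilts in the yoke and is nowhere higher than 105 mm.
- camera_head (a joint): Tilt of the camera's head, rad: 0 looks straight up, growing values lean its view over towards the stand's -x. Set at some value between 0.40 and 0.65 at the start and locked stiffly.
- camera_lens (a point): Centre of the lens's front. z points out of the lens along the optical axis (up and towards the robot's side), y is level and runs across the picture, x runs up the picture. The underside's middle belongs at z = +150 mm on this axis, the plate's z along this z and the plate's y along this y, either way round.
- spare_plate: Bystander: another such plate lying on the bench, not to be moved. Origin: centre of its underside.
- mug: Bystander: cream enamel mug, 87 mm wide, 86 mm high. Origin: underside.
- yellow_tape: Bystander: roll of yellow tape, 75 mm wide, 22 mm high. Origin: underside.
- sanding_block: Bystander: wooden sanding block 62 x 120 x 30 mm. Origin: centre of its underside. It lies before the mitre saw, whose head, up to 0.5 m high, fills the space beyond x = 0.5 m between y = -0.1 and 0.3 m: go round it.

How it is judged:
By the outcome, as a careful person would: the job done as asked, in the order asked, and still so for the second after the job is handed in, while the arm keeps its last pose, push and grip.
It also fails if it takes over 64 s, if anything falls off the work surface, if the arm or the gripper's body presses on something with over 40 N, if the wrist force passes 120 N, or if a joint passes its speed limit or range.

### The arm

A 6-joint arm with a two-finger parallel gripper is mounted at the origin on a cart in front of the work surface, level with it; the furniture and walls round the work are solid. World frame = base frame: x ahead of the robot, y to its left, z up, the work surface at z = 0. Lengths are in m, angles in degrees, forces in N, time in s.
With the tool pointing down it reaches from about 0.35 to 0.925 m from the base axis. Payload 6.4 kg.
Tool frame: the origin (TCP) lies midway between the tips of the shut fingers; the grasp point (between the pads) lies behind it (pinch_z is the z of the grasp point in the tool frame, in m); z points along the fingers, y is the line along which they close (so a half turn about z gives the same grasp; the last joint's range is limited). The gripper opens to 94 mm and grips with 3 to 60 N. Pads are 16 mm wide; open, the fingers measure 119 mm over their backs; the gripper's body (75 mm by 177 mm) begins 78 mm behind the grasp point.
Start: joints at [-75.235, 14.043, 89.255, -0, 76.702, -9.975], TCP at [0.272, -0.59, 0.205] pointing down, gripper open.
Joint ranges: [-179.41, 179.41], [-58.25, 129.5], [7.25, 145.43], [-54.29, 234.29], [11.92, 165.04], [-157.13, 157.13]. Speed limits (degrees/s): [147.25, 147.25, 180, 180, 180, 180].

### API

Orientations are given as [roll, pitch, yaw] about the fixed x, y, z axes, in that order (R = Rz(yaw) Ry(pitch) Rx(roll)).
In Python, from workcell import * gives the robot as it stands.
- The arm moves only by the shell command python3 -m inch 'ROWS' [FORCE]. ROWS is JSON, a list of rows, each a list of 7 numbers: the shift along the tool's x, y, z in m, then the turn, a rotation vector about the tool's x, y, z in rad, then the opening, from -1 (shut) to 1 (fully open). In form: [[x, y, z, rx, ry, rz, grip], ...]. A call has 1 to 12 rows; each row shifts and turns the commanded pose from where the row before left it, along the tool's axes as they then stand; what a row does not reach is not made up. A row lasts 1/10 s, in which the tool goes at most 50 mm and 8.59 degrees, less where a joint would pass 70% of its speed; a pose out of reach is approached as far as the arm can. A call is refused whole if a number of a shift passes 0.05 or a number of a turn 0.15, either way. A call with a gripper value outside its range is refused whole. The fingers move at their own pace and stop on an object; FORCE is the grip in N (left out, the last holds). Time passes only in rows, so rows that do not move let the fingers close. It gives the time, the measured TCP pose, the force, the opening and the grip force at its end, in the units of the state.
- sense(): the state, without advancing time (a new reading comes with each control period).
- camera(name): name is "side" or "top"; returns the picture (384x512x3 uint8, red, green, blue); there is no depth.
- camera_model(name): a dict with "mtx" (3x3 intrinsics, pixels), "k1" (the pictures are not rectified: a ray, as slopes to the right and down, at radius r is drawn at 1 + k1 r^2 times it, then the intrinsics apply), "world_to_cam" (4x4, takes a point from world to camera coordinates). Camera axes: x right, y up, looking along -z (the intrinsics and any distortion apply to the point x, -y, -z); pixel columns grow to the right and rows downward; lengths in m; the calibration is good to about 2 mm. A picture is of the moment at which its call begins. camera_model takes no time and is no camera call.
- sign_off(): hands the job in; it is judged then, once.
The state is a dict: "time": time; "joint_positions": joint angles; "qd": joint speeds; "joint_torque": joint torques, N m; "eef_pos": TCP position; "tcp_rot": TCP orientation; "contact_force": force on the tool from outside, world axes, zero at the start; "wrist_torque": the same for the moment, N m; "finger_gap": finger opening in m; "gripper_force": force on a finger pad.
Only numpy, scipy, OpenCV 4.12 (cv2) and the standard library are available. Lean on these libraries where they do the work, as an engineer would, in place of code of your own. Each camera call takes 0.05 s, during which the arm holds its last target. There are 200 camera calls.

## Working session

There is one attempt and no reset: what is moved stays moved. The work goes in short steps, Python scripts to look and compute and a shell command to move; the robot and the scene stay as the last step left them, time stands still between calls to the robot, and variables do not carry over. Pictures are saved under pics/ and viewed, at most 10 in all, crops included, and the job is handed in when it is done.

```bash
mkdir -p pics; ls; cat > h.py <<'E'
from workcell import *
import numpy as np, cv2
from scipy.spatial.transform import Rotation as Rn
def proj(n,P):
    m=camera_model(n);T=np.array(m["world_to_cam"]);K=np.array(m["mtx"])
    c=(T@np.c_[np.atleast_2d(P),np.ones(len(np.atleast_2d(P)))].T).T
    s=np.c_[c[:,0]/-c[:,2],-c[:,1]/-c[:,2]];s=s*(1+m["k1"]*(s**2).sum(1,keepdims=True))
    return s@K[:2,:2].T+K[:2,2]
def ray(n,uv):
    m=camera_model(n);T=np.array(m["world_to_cam"]);K=np.array(m["mtx"])
    d=(np.linalg.inv(K)@np.r_[uv,1])[:2];s=d.copy()
    for _ in range(30): s=d/(1+m["k1"]*(s@s))
    R=T[:3,:3];v=R.T@np.array([s[0],-s[1],-1]);return -R.T@T[:3,3],v/np.linalg.norm(v)
def onz(n,uv,z):
    o,v=ray(n,uv);return o+v*(z-o[2])/v[2]
def tri(a,b):
    o1,v1=ray("side",a);o2,v2=ray("top",b)
    t=np.linalg.lstsq(np.c_[v1,-v2],o2-o1,rcond=None)[0]
    p,q=o1+v1*t[0],o2+v2*t[1];return (p+q)/2,np.linalg.norm(p-q)
E
python3 - <<'E'
from h import *
for n in("side","top"):
    im=camera(n);cv2.imwrite(f"pics/{n}0.png",cv2.resize(im[:,:,::-1],(800,600),interpolation=cv2.INTER_CUBIC));np.save(f"pics/{n}0.npy",im)
    print(n,ray(n,[256,192]),camera_model(n)["k1"])
s=sense();print(s)
import workcell;print([x for x in dir(workcell) if 'pinch' in x],globals().get('pinch_z'))
E
```

```text
pics
side (array([0.34186615, 0.70770429, 0.66276949]), array([ 0.16182916, -0.8602587 , -0.48349383])) -0.015561264211005135
top (array([ 0.23998364, -0.15135833,  1.31337608]), array([ 0.23069876, -0.08692342, -0.96913487])) -0.08222749479796623
{'time': 0.1, 'joint_positions': array([-7.52357750e+01,  1.40786714e+01,  8.93182939e+01, -1.02731591e-03,
        7.66989360e+01, -9.97304088e+00]), 'qd': array([-0.05554436, -0.04438554, -0.24088337, -0.14794933,  0.02439203,
       -0.07642157]), 'joint_torque': array([-8.77632137e-04, -4.16914809e+01, -3.15528524e+01,  6.86132885e-02,
        3.09306616e-02, -5.06054027e-05]), 'eef_pos': array([ 0.27188287, -0.58981997,  0.20446823]), 'tcp_rot': array([-1.79905375e+02, -1.56243891e-02,  2.47374901e+01]), 'contact_force': array([-1.07224547,  0.42075579, -0.00319959]), 'wrist_torque': array([-0.02830361,  0.00988885, -0.00976292]), 'gripper_force': 0.0, 'finger_gap': 0.09433233413963456}
['pinch_z'] -0.0188
```

View pics/side0.png

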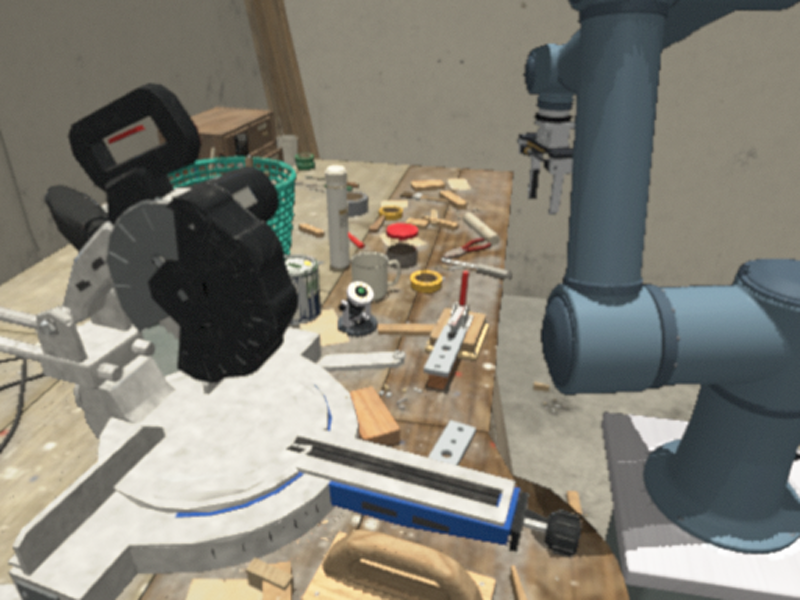

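View pics/top0.png

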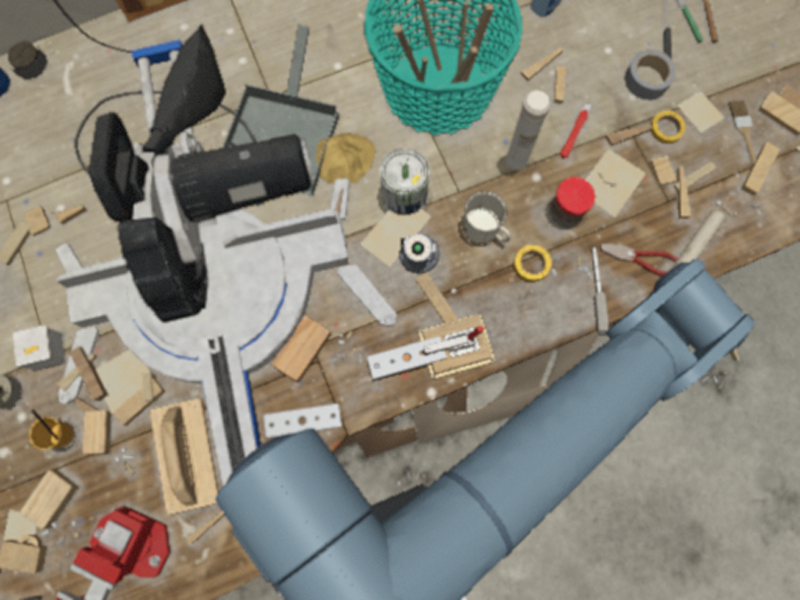

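Side: handle at about (464,272)-(463,305), plate (450,350), camera head (360,292) in 800x600 px. Top: plate (400,358), red handle (478,332), camera (418,248), mug (485,218), tape (533,263). I'll enlarge these areas.

```bash
python3 - <<'E'
from h import *
a=np.load("pics/side0.npy")[165:255,200:330];b=np.load("pics/top0.npy")[130:250,220:330]
A=cv2.resize(a,None,fx=5.5,fy=5.5,interpolation=cv2.INTER_CUBIC)
cv2.imwrite("pics/sc.png",A[:,:,::-1])
B=cv2.resize(b,None,fx=5,fy=5,interpolation=cv2.INTER_CUBIC)
cv2.imwrite("pics/tc.png",B[:,:,::-1])
for n in("side","top"):
    im=np.load(f"pics/{n}0.npy");h=cv2.cvtColor(im,cv2.COLOR_RGB2HSV)
    m=(((h[...,0]<8)|(h[...,0]>172))&(h[...,1]>150)&(h[...,2]>60)).astype(np.uint8)
    k,l,s,c=cv2.connectedComponentsWithStats(m)
    for i in range(1,k):
        if s[i,4]>8: print(n,s[i],c[i])
E
```

```text
side [70 81 21 10 49] [80.40816327 85.28571429]
side [248 143  19  10 160] [257.05   147.3125]
side [223 150  10   9  30] [227.6        154.23333333]
side [297 154  10   7  26] [300.57692308 157.76923077]
side [295 175   4  20  53] [296.41509434 184.11320755]
top [359  71  17  30 121] [366.72727273  85.89256198]
top [356 113  24  25 464] [367.55603448 125.34913793]
top [407 161  15   3  29] [413.65517241 161.75862069]
top [423 162   7   3  11] [425.90909091 162.81818182]
top [406 165  18  11  35] [413.4        169.97142857]
top [300 210   9   7  24] [304.25       212.41666667]
top [  48  325   60   48 1487] [ 81.13248151 350.72629455]
```

View pics/sc.png

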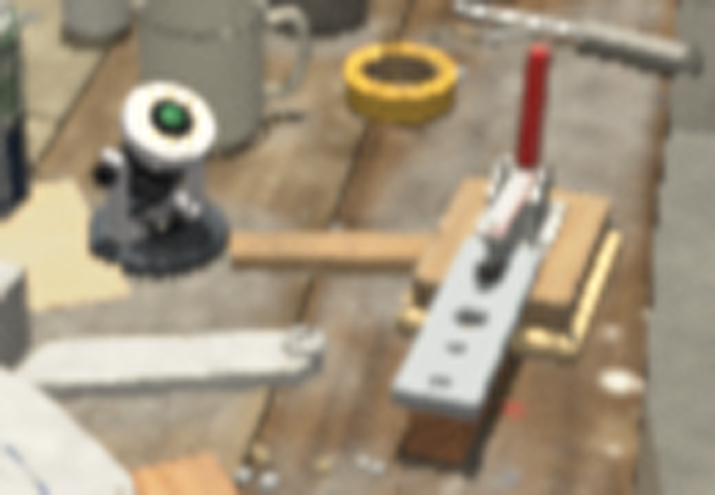

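View pics/tc.png

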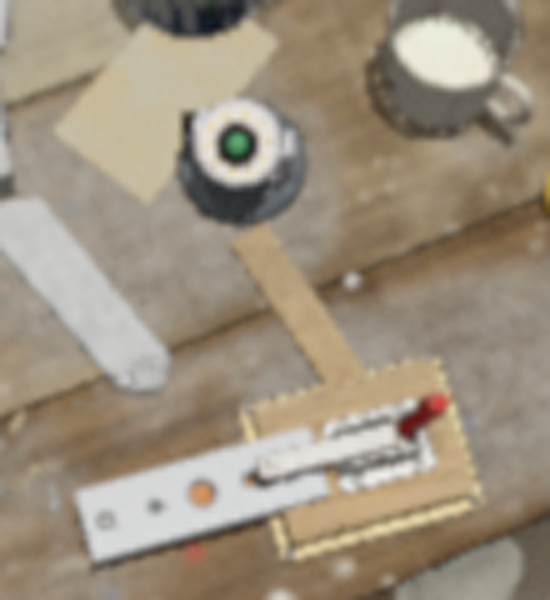

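Side crop: handle tip (541,48), lens (173,117), ring (169,124), plate bottom end at (437,400). Top crop: plate corners (78,492),(95,563),(328,493),(308,430); tip (436,402); lens (237,143). Now measure them.

```bash
cat > m.py <<'E'
from h import *
T=lambda x,y:np.array([x/5+220-.4,y/5+130-.4]); S=lambda x,y:np.array([x/5.5+200-.41,y/5.5+165-.41])
np.set_printoptions(precision=4,suppress=True)
if __name__=="__main__":
    print("tip",tri(S(541,48),T(436,402)))
    print("lens",tri(S(173,117),T(237,143)))
    c=[onz("top",T(*p),.044) for p in((78,492),(95,563),(328,493),(308,430))]
    print("plate",c,[np.linalg.norm(c[i]-c[(i+1)%4]) for i in range(4)])
    im=np.load("pics/top0.npy");g=cv2.resize(im[200:250,228:295],None,fx=8,fy=8,interpolation=cv2.INTER_CUBIC)
    h=cv2.cvtColor(g,cv2.COLOR_RGB2HSV)
    # bright bluish grey plate
    m=((h[...,1]<35)&(h[...,2]>150)).astype(np.uint8)
    m=cv2.morphologyEx(m,cv2.MORPH_CLOSE,np.ones((15,15)));m=cv2.morphologyEx(m,cv2.MORPH_OPEN,np.ones((60,60)))
    k=max(cv2.findContours(m,0,1)[0],key=cv2.contourArea)
    r=cv2.minAreaRect(k);bx=cv2.boxPoints(r)/8+[228-.44,200-.44];print(bx)
    w=np.array([onz("top",p,.044) for p in bx]);print(w,[np.linalg.norm(w[i]-w[(i+1)%4]) for i in range(4)])
    for n,x0,y0,x1,y1 in(("top",250,145,285,180),("side",215,175,245,200)):
        im=np.load(f"pics/{n}0.npy")[y0:y1,x0:x1]
        g=cv2.resize(im,None,fx=8,fy=8,interpolation=cv2.INTER_CUBIC);v=cv2.cvtColor(g,cv2.COLOR_RGB2HSV)
        m=((v[...,2]>150)&(v[...,1]<60)).astype(np.uint8)
        k=max(cv2.findContours(m,0,1)[0],key=cv2.contourArea)
        hull=cv2.convexHull(k);e=cv2.fitEllipse(hull);print(n,"ring",e[0],e[1],e[2],np.array(e[0])/8+[x0-.44,y0-.44])
        gr=((v[...,0]>45)&(v[...,0]<90)&(v[...,1]>90)).astype(np.uint8)
        M=cv2.moments(gr);print("green",M["m00"],M["m10"]/max(M["m00"],1)/8+x0-.44,M["m01"]/max(M["m00"],1)/8+y0-.44)
        o=g[:,:,::-1].copy();cv2.drawContours(o,[k],-1,(0,0,255),1);cv2.ellipse(o,e,(255,0,0),1)
        cv2.imwrite(f"pics/ring_{n}.png",o);np.save(f"pics/ring_{n}.npy",hull[:,0]/8+[x0-.44,y0-.44])
    a,b=cv2.imread("pics/ring_top.png"),cv2.imread("pics/ring_side.png")
    o=np.zeros((max(len(a),len(b)),a.shape[1]+b.shape[1],3),np.uint8);o[:len(a),:a.shape[1]]=a;o[:len(b),a.shape[1]:]=b
    cv2.imwrite("pics/ring.png",o)
E
python3 m.py
```

```text
tip (array([ 0.4138, -0.3718,  0.1364]), np.float64(0.0005955441854444544))
lens (array([ 0.6177, -0.3342,  0.0902]), np.float64(8.383351700834711e-05))
plate [array([ 0.4612, -0.1617,  0.044 ]), array([ 0.4163, -0.1547,  0.044 ]), array([ 0.4007, -0.3038,  0.044 ]), array([ 0.4419, -0.3082,  0.044 ])] [np.float64(0.04540774506007542), np.float64(0.14992861276830632), np.float64(0.04139626727755502), np.float64(0.14784078764618447)]
[[234.0684 227.5314]
 [256.9392 221.4465]
 [260.8221 236.0407]
 [237.9513 242.1256]]
[[ 0.4639 -0.159   0.044 ]
 [ 0.4541 -0.2315  0.044 ]
 [ 0.4075 -0.2249  0.044 ]
 [ 0.4173 -0.153   0.044 ]] [np.float64(0.0732126539587666), np.float64(0.04712946650749708), np.float64(0.07263976588309377), np.float64(0.04699111061366882)]
top ring (78.99745178222656, 126.92374420166016) (289.3901672363281, 344.0719909667969) 30.727548599243164 [259.4347 160.4255]
green 1323.0 266.97770597127743 158.39021541950115
side ring (124.74181365966797, 94.91682434082031) (116.758056640625, 149.4690704345703) 106.99504089355469 [230.1527 186.4246]
green 854.0 230.71485948477752 185.72730093676816
```

View pics/ring.png

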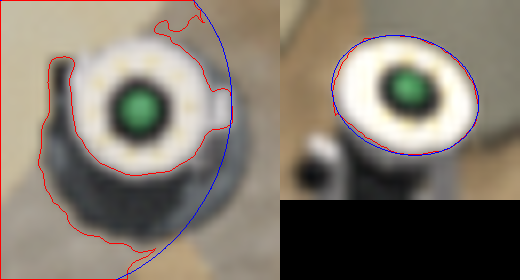

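The side ring ellipse fits well; the top mask leaks into the bench, so I'll use radial edges there, and the base's dark disc.

```bash
cat > r.py <<'E'
from h import *
from scipy.optimize import least_squares
np.set_printoptions(precision=4,suppress=True)
def edges(n,c,ab,ang,lo,hi,sign,deg=()):
    g=cv2.GaussianBlur(cv2.cvtColor(np.load(f"pics/{n}0.npy"),cv2.COLOR_RGB2GRAY).astype(np.float32),(0,0),.5)
    out=[];s=np.linspace(lo,hi,60)
    for a in np.radians(np.arange(0,360,6)):
        d=np.degrees(a)
        if any(x<=d<=y for x,y in deg): continue
        x=c[0]+s*(ab[0]*np.cos(a)*np.cos(ang)-ab[1]*np.sin(a)*np.sin(ang)); y=c[1]+s*(ab[0]*np.cos(a)*np.sin(ang)+ab[1]*np.sin(a)*np.cos(ang))
        v=cv2.remap(g,x.astype(np.float32)[None],y.astype(np.float32)[None],cv2.INTER_CUBIC)[0]
        dv=sign*np.gradient(v);i=dv.argmax()
        if 0<i<59: out.append((x[i],y[i]))
    out=np.array(out,np.float32)
    for _ in range(3):
        e=cv2.fitEllipse(out);t=np.radians(e[2]);q=(out-e[0])@np.array([[np.cos(t),-np.sin(t)],[np.sin(t),np.cos(t)]])/(np.array(e[1])/2)
        out=out[abs(np.linalg.norm(q,axis=1)-1)<.06]
    return e,out
et,pt=edges("top",(266.8,158),(8.4,8.5),0,.75,1.3,-1,((0,15),(345,360),(175,205)))
es,ps=edges("side",(230.6,186.4),(9.3,7.3),np.radians(17),.75,1.3,-1)
eb,pb=edges("top",(267.5,162.2),(13,12.5),0,.85,1.15,1,((185,345),))
print(et,len(pt));print(es,len(ps));print(eb,len(pb))
C,gap=tri(es[0],et[0]);print("ring centre",C,gap)
w=np.array([onz("top",p,.012) for p in pb]);(bx)=cv2.minEnclosingCircle(w[:,:2].astype(np.float32));print("base enclosing",bx)
A=np.c_[2*w[:,:2],np.ones(len(w))];s=np.linalg.lstsq(A,(w[:,:2]**2).sum(1),rcond=None)[0];print("base lsq",s[:2],np.sqrt(s[2]+s[0]**2+s[1]**2))
def plane(n,C,name,P):
    r=[]
    for p in P:
        o,v=ray(name,p);r.append(o+v*(n@(C-o))/(n@v)-C)
    return np.linalg.norm(r,axis=1)
def res(x,which):
    t,h=x[:2];n=np.array([np.sin(t)*np.cos(h),np.sin(t)*np.sin(h),np.cos(t)]);c=x[2:5]
    return np.concatenate([plane(n,c,nm,P)-.0265 for nm,P in(("top",pt),("side",ps)) if nm in which])*1e3
f=least_squares(lambda x:res(x,("top","side")),[.5,np.radians(200),*C],loss="soft_l1")
print("fit tilt,heading",f.x[0],np.degrees(f.x[1]),f.x[2:],np.sqrt(np.mean(f.fun**2)))
for nm in("top","side"):
    g=least_squares(lambda x:res([*x[:2],*f.x[2:]],(nm,)),f.x[:2],loss="soft_l1");print(nm,g.x[0],np.degrees(g.x[1]),np.sqrt(np.mean(g.fun**2)))
# knobs
for z in(.07,.08): 
    a,b=[onz("top",np.array(p)/8+[249.56,144.56],z) for p in((60,85),(222,107))];d=a-b;print("knob axis deg",np.degrees(np.arctan2(d[1],d[0])),(a+b)/2,np.linalg.norm(d))
E
python3 r.py
```

```text
((267.3205261230469, 158.2300262451172), (16.891986846923828, 17.53119468688965), 67.54759979248047) 39
((230.2785186767578, 186.6002655029297), (13.192509651184082, 17.346508026123047), 112.35940551757812) 47
((267.66827392578125, 161.43234252929688), (26.487518310546875, 27.22124481201172), 132.72378540039062) 33
ring centre [ 0.6195 -0.3356  0.0863] 0.002076801954861558
base enclosing ((0.625056803226471, -0.3413456976413727), 0.045041367411613464)
base lsq [ 0.6286 -0.3432] 0.04378445313405907Traceback (most recent call last):
  File "r.py", line 34, in <module>
    f=least_squares(lambda x:res(x,("top","side")),[.5,np.radians(200),*C],loss="soft_l1")
    return func(*args, **kwargs)
    result = trf(vector_fun.fun, vector_fun.jac, x0, f0, J0, lb, ub, ftol, xtol,
                 gtol, max_nfev, x_scale, loss_function, tr_solver,
                 tr_options.copy(), verbose, callback=callback_wrapped)
    return trf_no_bounds(
        fun, jac, x0, f0, J0, ftol, xtol, gtol, max_nfev, x_scale,
        loss_function, tr_solver, tr_options, verbose, callback=callback)
    J = jac(x)

[... 954 characters left out ...]
(x, *self.args, **self.kwargs)
           ~~~~~~^^^^^^^^^^^^^^^^^^^^^^^^^^^^^^
  File "r.py", line 34, in <lambda>
    f=least_squares(lambda x:res(x,("top","side")),[.5,np.radians(200),*C],loss="soft_l1")
                             ~~~^^^^^^^^^^^^^^^^^^
  File "r.py", line 33, in res
    return np.concatenate([plane(n,c,nm,P)-.0265 for nm,P in(("top",pt),("side",ps)) if nm in which])*1e3
                           ~~~~~^^^^^^^^^^
  File "r.py", line 29, in plane
    o,v=ray(name,p);r.append(o+v*(n@(C-o))/(n@v)-C)
        ~~~^^^^^^^^
  File "h.py", line 10, in ray
    m=camera_model(n);T=np.array(m["world_to_cam"]);K=np.array(m["mtx"])
ValueError: time passes only in moves, steps and waits
```

```bash
sed -i 's/^def proj/import functools\ncamera_model=functools.lru_cache(camera_model)\ndef proj/' h.py; python3 r.py 2>&1|tail -12
```

```text
((267.3205261230469, 158.2300262451172), (16.891986846923828, 17.53119468688965), 67.54759979248047) 39
((230.2785186767578, 186.6002655029297), (13.192509651184082, 17.346508026123047), 112.35940551757812) 47
((267.66827392578125, 161.43234252929688), (26.487518310546875, 27.22124481201172), 132.72378540039062) 33
ring centre [ 0.6195 -0.3356  0.0863] 0.002076801954861558
base enclosing ((0.625056803226471, -0.3413456976413727), 0.045041367411613464)
base lsq [ 0.6286 -0.3432] 0.04378445313405907
fit tilt,heading 0.5038016243562327 135.47505007860318 [ 0.6194 -0.3346  0.0872] 1.179852637864613
top 0.23488220864144405 140.26370575614902 1.2229878028579217
side 0.5198967944126827 135.49391311515402 0.9778388449266049
knob axis deg 59.02442309376569 [ 0.6287 -0.3399  0.07  ] 0.06451183828318773
knob axis deg 59.024423093765705 [ 0.6256 -0.3384  0.08  ] 0.06399299415212627
```

```bash
python3 - <<'E'
from h import *
np.set_printoptions(precision=4,suppress=True)
print("green",tri([230.715,185.727],[266.978,158.39]))
a=np.load("pics/side0.npy")[174:218,212:245];b=np.load("pics/top0.npy")[143:178,250:283]
f=lambda q,s:cv2.resize(q,None,fx=s,fy=s,interpolation=cv2.INTER_LANCZOS4)
A=f(a,12);B=f(b,12);o=np.zeros((max(len(A),len(B)),A.shape[1]+B.shape[1],3),np.uint8);o[:len(A),:A.shape[1]]=A;o[:len(B),A.shape[1]:]=B
o=(255*(o/255.)**.6).astype(np.uint8);cv2.imwrite("pics/cam.png",o[:,:,::-1])
E
```

```text
green (array([ 0.6178, -0.3338,  0.0906]), np.float64(0.0015146756167464398))
```

View pics/cam.png

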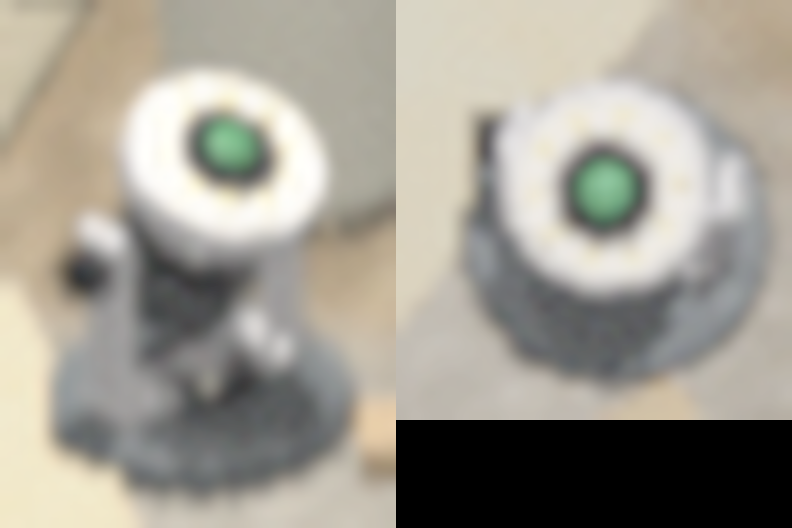

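Side half: knob (82,272), left arm top (92,225), ring centred near (228,152). Top half: knob (91,150) and right arm (332,188) in crop pixels, lens (208,190). Triangulate knob and compare headings.

```bash
cat > k.py <<'E'
from h import *
np.set_printoptions(precision=4,suppress=True)
S=lambda x,y:np.array([x/12+211.54,y/12+173.54]);T=lambda x,y:np.array([x/12+249.54,y/12+142.54])
K,g=tri(S(82,272),T(91,150));print("knob",K,g)
B=np.array([.6286,-.3432]);d=K[:2]-B;print("y heading from base",np.degrees(np.arctan2(d[1],d[0])),np.linalg.norm(d))
for z in(.06,.07,.08):
    r=onz("top",T(332,188),z);d=K-r;print(z,r,np.degrees(np.arctan2(d[1],d[0])),np.linalg.norm(d[:2]))
# base ellipse from side at bench: extreme cols of base at z=.012
for a in((50,395),(355,400)): print("base side extremes",onz("side",S(*a),.012))
for z in(.0,.012):
  print("base side bottom",onz("side",S(205,490),z))
L=np.array([.6178,-.3338,.0906]);
print("side arm right", onz("side",S(283,250),.08), "left arm",onz("side",S(95,225),.08), onz("top",T(119,112),.08))
E
python3 k.py
```

```text
knob [ 0.6517 -0.3138  0.0595] 0.004923365617245946
y heading from base 51.84737709629727 0.03739039829343358
0.06 [ 0.6144 -0.3686  0.06  ] 55.79845704769975 0.06631591681218893
0.07 [ 0.6114 -0.3669  0.07  ] 52.835419067553346 0.06665046723655697
0.08 [ 0.6084 -0.3652  0.08  ] 49.909706950566125 0.06716121723873471
base side extremes [ 0.6691 -0.3286  0.012 ]
base side extremes [ 0.588  -0.3426  0.012 ]
base side bottom [ 0.6213 -0.3088  0.    ]
base side bottom [ 0.6162 -0.2904  0.012 ]
side arm right [ 0.5967 -0.3014  0.08  ] left arm [ 0.6472 -0.3044  0.08  ] [ 0.6493 -0.3221  0.08  ]
```

```bash
cat > f.py <<'E'
import io,contextlib
with contextlib.redirect_stdout(io.StringIO()):
    from r import *
ph=np.load("pics/ring_side.npy")[::2]
for nm,P in(("edges",ps),("hull",ph)):
    ps=P
    for C in((.618,-.334,.0895),(.6194,-.3346,.0872)):
        def rr(x,which=("side",),hd=None,tt=None):
            # centre slides along lateral only: free 3D centre weakly tied
            return np.r_[res([x[0],x[1],*x[2:5]],which),(x[2:5]-C)*1e3*1.5]
        g=least_squares(rr,[.5,2.4,*C],loss="soft_l1");print(nm,"side free",g.x[0],np.degrees(g.x[1]),g.x[2:],np.sqrt(np.mean(g.fun**2)))
        for hd in(136,139,142):
            g=least_squares(lambda y:rr([y[0],np.radians(hd),*y[1:]]),[.5,*C],loss="soft_l1");print("   ",hd,g.x,np.sqrt(np.mean(g.fun**2)))
E
python3 f.py
```

```text
edges side free 0.5110978141086417 135.20394837154208 [ 0.6196 -0.3329  0.0884] 0.9072007825144862Traceback (most recent call last):
  File "f.py", line 13, in <module>
    g=least_squares(lambda y:rr([y[0],np.radians(hd),*y[1:]]),[.5,*C],loss="soft_l1");print("   ",hd,g.x,np.sqrt(np.mean(g.fun**2)))
    return func(*args, **kwargs)
    vector_fun = VectorFunction(
        fun_wrapped,
    ...<6 lines>...
        workers=workers
    )
    self._update_fun()
    ~~~~~~~~~~~~~~~~^^
    self.f = self.fun_wrapped(xp_copy(self.x))
             ~~~~~~~~~~~~~~~~^^^^^^^^^^^^^^^^^
    return np.atleast_1d(self.fun(x))
                         ~~~~~~~~^^^
    return self.f(x, *self.args, **self.kwargs)
           ~~~~~~^^^^^^^^^^^^^^^^^^^^^^^^^^^^^^
  File "f.py", line 13, in <lambda>
    g=least_squares(lambda y:rr([y[0],np.radians(hd),*y[1:]]),[.5,*C],loss="soft_l1");print("   ",hd,g.x,np.sqrt(np.mean(g.fun**2)))
                             ~~^^^^^^^^^^^^^^^^^^^^^^^^^^^^^^
  File "f.py", line 10, in rr
    return np.r_[res([x[0],x[1],*x[2:5]],which),(x[2:5]-C)*1e3*1.5]
                                                 ~~~~~~^~
TypeError: unsupported operand type(s) for -: 'list' and 'tuple'
```

```bash
sed -i 's/(x\[2:5\]-C)/(np.array(x[2:5])-C)/' f.py; python3 f.py; cat > d.py <<'E'
import sys
from h import *
np.set_printoptions(precision=4,suppress=True)
def delta(p,R):
    s=sense();R0=Rn.from_euler("xyz",s["tcp_rot"],degrees=True)
    print("t",s["time"],"pos",s["eef_pos"],"rpy",s["tcp_rot"],"q",s["joint_positions"],"gap",s["finger_gap"])
    print("shift tool",R0.inv().apply(np.array(p)-s["eef_pos"]),"turn",(R0.inv()*R).as_rotvec())
if __name__=="__main__":
    a=[float(x) for x in sys.argv[1:]];delta(a[:3],Rn.from_euler("xyz",a[3:],degrees=True))
E
python3 d.py .417 -.346 .205 180 0 82.9
```

```text
edges side free 0.5110978141086417 135.20394837154208 [ 0.6196 -0.3329  0.0884] 0.9072007825144862
    136 [ 0.5138  0.6196 -0.3329  0.0884] 0.9074938868959364
    139 [ 0.5234  0.6195 -0.3326  0.0886] 0.9574168467630411
    142 [ 0.5323  0.6194 -0.3323  0.0888] 1.0908536276286875
edges side free 0.515121809827186 134.89890042288232 [ 0.6201 -0.3345  0.0874] 0.7941506060901395
    136 [ 0.5189  0.62   -0.3345  0.0874] 0.7972215661714493
    139 [ 0.529   0.62   -0.3345  0.0875] 0.8637847765228568
    142 [ 0.5383  0.6199 -0.3344  0.0875] 1.017829256785347
hull side free 0.5110978141086417 135.20394837154208 [ 0.6196 -0.3329  0.0884] 0.9072007825144862
    136 [ 0.5138  0.6196 -0.3329  0.0884] 0.9074938868959364
    139 [ 0.5234  0.6195 -0.3326  0.0886] 0.9574168467630411
    142 [ 0.5323  0.6194 -0.3323  0.0888] 1.0908536276286875
hull side free 0.515121809827186 134.89890042288232 [ 0.6201 -0.3345  0.0874] 0.7941506060901395
    136 [ 0.5189  0.62   -0.3345  0.0874] 0.7972215661714493
    139 [ 0.529   0.62   -0.3345  0.0875] 0.8637847765228568
    142 [ 0.5383  0.6199 -0.3344  0.0875] 1.017829256785347
t 0.1 pos [ 0.2719 -0.5898  0.2045] rpy [-179.9054   -0.0156   24.7375] q [-75.2358  14.0787  89.3183  -0.001   76.6989  -9.973 ] gap 0.09433233413963456
shift tool [ 0.2338 -0.1607 -0.0002] turn [-0.0014 -0.0011 -1.0151]
```

```bash
python3 -m inch '[[0.0195,-0.0134,0,0,0,0,-1],[0.0195,-0.0134,0,0,0,0,-1],[0.0195,-0.0134,0,0,0,0,-1],[0.0195,-0.0134,0,0,0,0,-1],[0.0195,-0.0134,0,0,0,0,-1],[0.0195,-0.0134,0,0,0,0,-1],[0.0195,-0.0134,0,0,0,0,-1],[0.0195,-0.0134,0,0,0,0,-1],[0.0195,-0.0134,0,0,0,0,-1],[0.0195,-0.0134,0,0,0,0,-1],[0.0195,-0.0134,0,0,0,0,-1],[0.0195,-0.0134,0,0,0,0,-1]]' 10
python3 -m inch '[[0,0,0,0,0,-0.127,-1],[0,0,0,0,0,-0.127,-1],[0,0,0,0,0,-0.127,-1],[0,0,0,0,0,-0.127,-1],[0,0,0,0,0,-0.127,-1],[0,0,0,0,0,-0.127,-1],[0,0,0,0,0,-0.127,-1],[0,0,0,0,0,-0.126,-1],[0,0,0,0,0,0,-1],[0,0,0,0,0,0,-1]]'
python3 d.py .417 -.346 .118 180 0 82.9
```

```text
time: 1.3
eef_pos: [0.4175, -0.3452, 0.205]
tcp_rot: [-180.0, 0.0, 24.7]
contact_force: [0.2, 0.9, 0.2]
finger_gap: 0.0021
gripper_force: 0.0
time: 2.3
eef_pos: [0.4171, -0.3462, 0.2052]
tcp_rot: [-180.0, -0.0, 82.7]
contact_force: [-0.1, 0.2, 0.4]
finger_gap: 0.0005
gripper_force: 0.0
t 2.3 pos [ 0.4171 -0.3462  0.2052] rpy [-179.9775   -0.0223   82.7474] q [-51.6808  -0.4199 105.089    0.0002  75.3626 -44.4283] gap 0.000464692406576222
shift tool [ 0.0002 -0.0001  0.0872] turn [-0.0004 -0.0004 -0.0027]
```

```bash
python3 -m inch '[[0,0,0.022,0,0,0,-1],[0,0,0.022,0,0,0,-1],[0,0,0.022,0,0,0,-1],[0,0,0.021,0,0,0,-1],[0,0,0,0,0,0,-1],[-0.005,0,0,0,0,0,-1],[-0.005,0,0,0,0,0,-1],[-0.005,0,0,0,0,0,-1],[-0.005,0,0,0,0,0,-1],[-0.005,0,0,0,0,0,-1]]'
python3 - <<'E'
from h import *
im=camera("side");cv2.imwrite("pics/s1.png",cv2.resize(im[150:250,240:340,::-1],None,fx=5,fy=5,interpolation=cv2.INTER_CUBIC))
E
```

```text
time: 3.3
eef_pos: [0.4144, -0.3688, 0.1181]
tcp_rot: [-180.0, -0.4, 82.8]
contact_force: [1.8, 8.7, -1.7]
finger_gap: 0.0008
gripper_force: 3.7
```

View pics/s1.png

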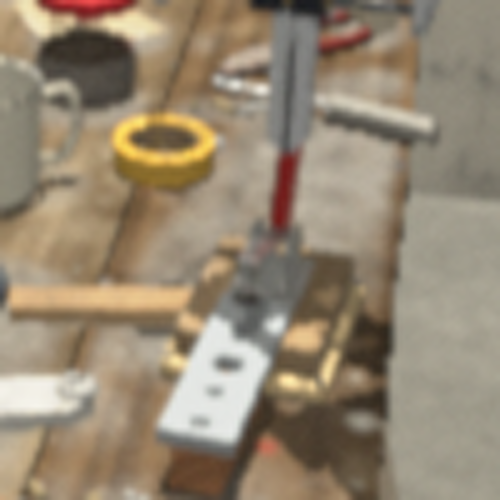

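The shut fingers stand in front of the red handle (290,100-220), pushing it in line; the foot is lifting.

```bash
python3 -m inch '[[-0.004,0,0.0015,0,0,0,-1],[-0.004,0,0.002,0,0,0,-1],[-0.004,0,0.0025,0,0,0,-1],[-0.004,0,0.003,0,0,0,-1],[-0.004,0,0.004,0,0,0,-1],[-0.004,0,0.004,0,0,0,-1],[-0.004,0,0.005,0,0,0,-1],[0,0,0,0,0,0,-1]]'
python3 -m inch '[[-0.003,0,0.005,0,0,0,-1],[-0.003,0,0.005,0,0,0,-1],[-0.001,0,0.005,0,0,0,-1],[0,0,0,0,0,0,-1]]'
```

```text
time: 4.15
eef_pos: [0.411, -0.3984, 0.097]
tcp_rot: [180.0, -0.2, 82.8]
contact_force: [0.6, 4.7, 1.6]
finger_gap: 0.0007
gripper_force: 1.8
time: 4.55
eef_pos: [0.4103, -0.4063, 0.0826]
tcp_rot: [180.0, -0.0, 82.9]
contact_force: [-0.6, 3.8, 2.9]
finger_gap: 0.0004
gripper_force: 1.6
```

```bash
python3 -m inch '[[-0.002,0,0.003,0,0,0,-1],[-0.001,0,0.003,0,0,0,-1],[0,0,0.002,0,0,0,-1],[0,0,0,0,0,0,-1]]'
python3 -m inch '[[0,0,0.002,0,0,0,-1],[0,0,0.001,0,0,0,-1],[0,0,0,0,0,0,-1]]'
```

```text
time: 4.95
eef_pos: [0.4102, -0.4091, 0.0762]
tcp_rot: [180.0, -0.0, 82.9]
contact_force: [-2.0, 8.8, 12.1]
finger_gap: 0.0007
gripper_force: 7.0
time: 5.25
eef_pos: [0.4104, -0.4093, 0.0757]
tcp_rot: [180.0, -0.0, 82.9]
contact_force: [-5.5, 14.6, 27.3]
finger_gap: 0.0005
gripper_force: 14.6
```

At the stop (upper side at 76 mm as given, force rising). Lift off, go over the plate with open fingers.

```bash
python3 -m inch '[[0,0,-0.01,0,0,0,-1],[0,0,-0.03,0,0,0,-1],[0,0,-0.03,0,0,0,-1],[0,0,-0.03,0,0,0,-1],[0,0,-0.03,0,0,0,-1],[0,0,0,0,0,0,-1]]'
python3 - <<'E'
from h import *
o=[]
for n,(x,y) in(("side",(230,165)),("top",(220,180))):
    im=camera(n);np.save(f"pics/{n}1.npy",im);o.append(cv2.resize(im[y:y+85,x:x+100,::-1],(400,340),interpolation=cv2.INTER_CUBIC))
cv2.imwrite("pics/open.png",np.hstack(o))
E
```

```text
time: 5.85
eef_pos: [0.4112, -0.4123, 0.2066]
tcp_rot: [179.6, 0.5, 82.9]
contact_force: [0.3, 0.9, -0.3]
finger_gap: 0.0003
gripper_force: 0.0
```

View pics/open.png

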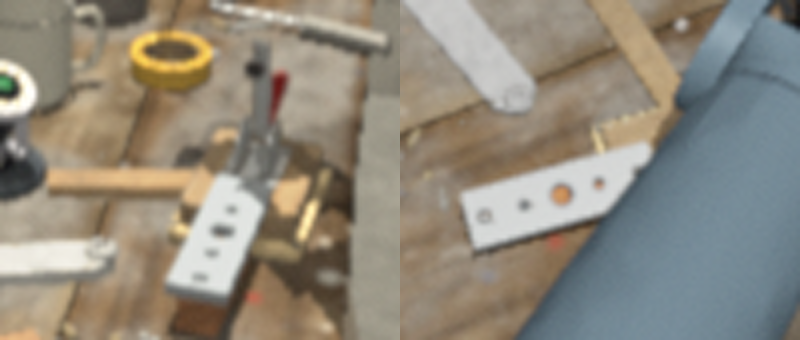

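Clamp bar upright (260,80), handle laid over (280,90), plate uncovered with big middle hole at (223,230) side and (562,194) top. Use that hole for the centre.

```bash
python3 - <<'E'
from h import *
np.set_printoptions(precision=4,suppress=True)
t=lambda x,y:np.array([(x-400)/4+219.6,y/4+179.6]);s=lambda x,y:np.array([x/4+229.6,y/4+164.6])
print(onz("top",t(562,194),.043),onz("side",s(223,230),.043),tri(s(223,230),t(562,194)))
a=onz("top",t(485,216),.044);b=onz("top",t(600,183),.044);d=b-a;print(a,b,np.degrees(np.arctan2(-d[1],-d[0])))
E
python3 d.py .430 -.2325 .205 180 0 82.9
```

```text
[ 0.4313 -0.2325  0.043 ] [ 0.4319 -0.2352  0.043 ] (array([ 0.4313, -0.2324,  0.0448]), np.float64(0.0006601302139363673))
[ 0.4383 -0.1712  0.044 ] [ 0.4276 -0.2629  0.044 ] 83.36570460829445
t 5.95 pos [ 0.4096 -0.4097  0.2012] rpy [179.9212   0.123   82.8757] q [-56.2028   4.7986 100.1427  -0.0218  74.9142 -49.0729] gap 0.0005807715708706514
shift tool [ 0.1784 -0.0017 -0.0042] turn [ 0.0014  0.0021 -0.0004]
```

```bash
python3 -m inch '[[0.0223,0,0,0,0,0,1],[0.0223,0,0,0,0,0,1],[0.0223,0,0,0,0,0,1],[0.0223,0,0,0,0,0,1],[0.0223,0,0,0,0,0,1],[0.0223,0,0,0,0,0,1],[0.0223,0,0,0,0,0,1],[0.0223,0,0,0,0,0,1],[0,0,0,0,0,0,1],[0,0,0,0,0,0,1]]'
python3 -m inch '[[0,0,0.025,0,0,0,1],[0,0,0.025,0,0,0,1],[0,0,0.025,0,0,0,1],[0,0,0.025,0,0,0,1],[0,0,0.025,0,0,0,1],[0,0,0.02,0,0,0,1],[0,0,0.01,0,0,0,1],[0,0,0,0,0,0,1]]'
python3 d.py .4313 -.2325 .018 180 0 83
```

```text
time: 6.95
eef_pos: [0.4313, -0.2315, 0.1997]
tcp_rot: [-179.9, -0.0, 83.0]
contact_force: [-0.1, 0.6, 0.8]
finger_gap: 0.0766
gripper_force: 0.0
time: 7.75
eef_pos: [0.4305, -0.2317, 0.0439]
tcp_rot: [-179.8, -0.1, 82.8]
contact_force: [0.3, -0.2, -0.0]
finger_gap: 0.094
gripper_force: 0.0
t 7.75 pos [ 0.4305 -0.2317  0.0439] rpy [-179.8414   -0.1      82.8423] q [-41.603    5.1384 118.165   -0.0087  56.8839 -34.4407] gap 0.09402565256928455
shift tool [-0.0007  0.001   0.0259] turn [-0.0028 -0.0017 -0.0027]
```

```bash
python3 -m inch '[[0,0.0008,0.013,0,0,0,1],[0,0,0.008,0,0,0,1],[0,0,0.005,0,0,0,1],[0,0,0,0,0,0,1]]' 40
python3 -m inch '[[0,0,0,0,0,0,0.2],[0,0,0,0,0,0,0.2],[0,0,0,0,0,0,-1],[0,0,0,0,0,0,-1],[0,0,0,0,0,0,-1],[0,0,0,0,0,0,-1],[0,0,0,0,0,0,-1],[0,0,0,0,0,0,-1]]' 40
```

```text
time: 8.15
eef_pos: [0.432, -0.2316, 0.0188]
tcp_rot: [-179.9, -0.0, 82.9]
contact_force: [-0.3, 0.6, -0.2]
finger_gap: 0.0938
gripper_force: 0.0
time: 8.95
eef_pos: [0.4324, -0.232, 0.0195]
tcp_rot: [180.0, 0.0, 82.9]
contact_force: [-0.4, -1.0, 0.6]
finger_gap: 0.0437
gripper_force: 40.0
```

```bash
python3 -m inch '[[0,0,-0.003,0,0,0,-1],[0,0,-0.004,0,0,0,-1],[0,0,-0.005,0,0,0,-1],[0,0,-0.006,0,0,0,-1],[0,0,0,0,0,0,-1],[0,0,-0.02,0,0,0,-1],[0,0,-0.03,0,0,0,-1],[0,0,-0.03,0,0,0,-1],[0,0,-0.03,0,0,0,-1],[0,0,-0.03,0,0,0,-1],[0,0,-0.02,0,0,0,-1],[0,0,0,0,0,0,-1]]'
cat > t.py <<'E'
from d import *
n=lambda t,h:np.array([np.sin(t)*np.cos(h),np.sin(t)*np.sin(h),np.cos(t)])
L=np.array([.619,-.334,.089]);N=n(.515,np.radians(138));H=np.radians(48)
x=np.array([np.cos(H),np.sin(H),0]);z=-N;R=Rn.from_matrix(np.c_[x,np.cross(z,x),z])
P=L+.1355*N
if __name__=="__main__": print("P",P,R.as_euler("xyz",degrees=True));delta(P,R);delta(P+[-.03,0,.03],R)
E
python3 t.py
```

```text
time: 10.15
eef_pos: [0.4339, -0.2333, 0.2008]
tcp_rot: [179.7, 0.2, 82.9]
contact_force: [0.3, 0.0, -1.5]
finger_gap: 0.0433
gripper_force: 40.0
P [ 0.5694 -0.2893  0.2069] [150.4927   0.      48.    ]
t 10.15 pos [ 0.4339 -0.2333  0.2008] rpy [179.6781   0.2189  82.895 ] q [-41.4798  -7.6084 112.3495   0.0011  74.8696 -34.3758] gap 0.04329702668689783
shift tool [-0.0389  0.1415 -0.0052] turn [-0.4922 -0.1548  0.5957]
t 10.15 pos [ 0.4339 -0.2333  0.2008] rpy [179.6781   0.2189  82.895 ] q [-41.4798  -7.6084 112.3495   0.0011  74.8696 -34.3758] gap 0.04329702668689783
shift tool [-0.0427  0.1119 -0.0353] turn [-0.4922 -0.1548  0.5957]
```

```bash
python3 -m inch '[[0,0,-0.03,0,0,0,-1],[0,0,-0.03,0,0,0,-1],[0,0,0,-0.0615,-0.0193,0.0745,-1],[0,0,0,-0.0615,-0.0193,0.0745,-1],[0,0,0,-0.0615,-0.0193,0.0745,-1],[0,0,0,-0.0615,-0.0193,0.0745,-1],[0,0,0,-0.0615,-0.0193,0.0745,-1],[0,0,0,-0.0615,-0.0193,0.0745,-1],[0,0,0,-0.0615,-0.0193,0.0745,-1],[0,0,0,-0.0615,-0.0193,0.0745,-1],[0,0,0,0,0,0,-1],[0,0,0,0,0,0,-1]]'
python3 t.py
```

```text
time: 11.35
eef_pos: [0.4319, -0.2315, 0.2562]
tcp_rot: [151.1, 0.0, 48.1]
contact_force: [-0.0, 0.3, -1.2]
finger_gap: 0.0437
gripper_force: 40.0
P [ 0.5694 -0.2893  0.2069] [150.4927   0.      48.    ]
t 11.35 pos [ 0.4319 -0.2315  0.2562] rpy [151.0681   0.0158  48.0838] q [-41.2892 -30.8375 127.5985  -0.3904  54.3093   0.7689] gap 0.043688175265820375
shift tool [0.0488 0.0995 0.1113] turn [-0.01   -0.0005  0.0014]
t 11.35 pos [ 0.4319 -0.2315  0.2562] rpy [151.0681   0.0158  48.0838] q [-41.2892 -30.8375 127.5985  -0.3904  54.3093   0.7689] gap 0.043688175265820375
shift tool [0.0288 0.0945 0.0742] turn [-0.01   -0.0005  0.0014]
```

```bash
python3 -m inch '[[0.005,0.01,0.011,-0.005,0,0,-1],[0.005,0.01,0.011,-0.005,0,0,-1],[0.005,0.01,0.011,0,0,0,-1],[0.005,0.01,0.011,0,0,0,-1],[0.005,0.01,0.011,0,0,0,-1],[0.005,0.01,0.011,0,0,0,-1],[0.005,0.01,0.011,0,0,0,-1],[0.005,0.01,0.011,0,0,0,-1],[0.005,0.01,0.011,0,0,0,-1],[0.004,0.0095,0.012,0,0,0,-1],[0,0,0,0,0,0,-1],[0,0,0,0,0,0,-1]]'
python3 t.py
python3 - <<'E'
from h import *
o=[]
for n,(x,y) in(("side",(190,110)),("top",(210,90))):
    im=camera(n);np.save(f"pics/{n}2.npy",im);o.append(cv2.resize(im[y:y+120,x:x+100,::-1],(400,480),interpolation=cv2.INTER_CUBIC))
cv2.imwrite("pics/hold.png",np.hstack(o))
E
```

```text
time: 12.55
eef_pos: [0.57, -0.2903, 0.2092]
tcp_rot: [150.5, 0.0, 48.0]
contact_force: [0.5, 0.7, -1.8]
finger_gap: 0.0434
gripper_force: 40.0
P [ 0.5694 -0.2893  0.2069] [150.4927   0.      48.    ]
t 12.55 pos [ 0.57   -0.2903  0.2092] rpy [150.4509   0.0101  48.005 ] q [-35.7664  -3.4343 111.5443  -4.5488  42.577    8.7714] gap 0.043414898524347836
shift tool [ 0.0003 -0.0021  0.0014] turn [0.0007 0.0001 0.0002]
t 12.55 pos [ 0.57   -0.2903  0.2092] rpy [150.4509   0.0101  48.005 ] q [-35.7664  -3.4343 111.5443  -4.5488  42.577    8.7714] gap 0.043414898524347836
shift tool [-0.0197 -0.0067 -0.0356] turn [0.0007 0.0001 0.0002]
```

View pics/hold.png

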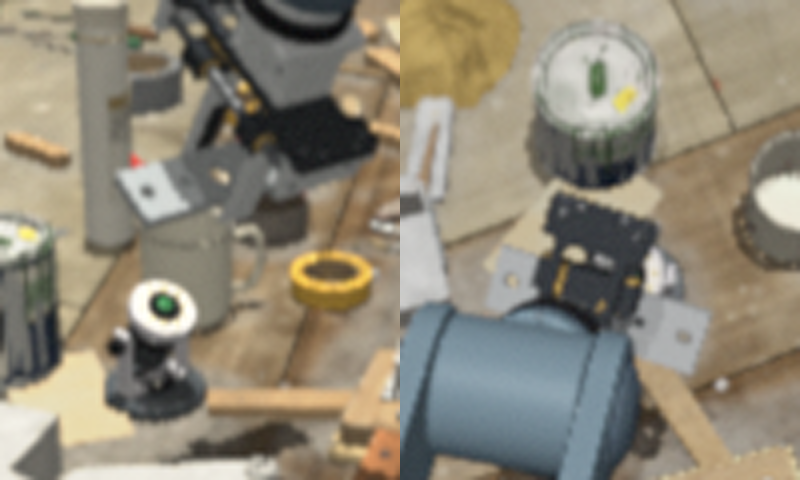

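Plate held above and before the lens; top view shows end holes at (512,281) and (684,338), camera untouched. Check the plate's centre in hand from these holes.

```bash
python3 - <<'E'
from t import *
s=sense();R0=Rn.from_euler("xyz",s["tcp_rot"],degrees=True);p=s["eef_pos"];nn=-R0.apply([0,0,1])
q=p+nn*.0245; w=[]
for u in((512,281),(684,338)):
    o,v=ray("top",np.array([(u[0]-400)/4+209.6,u[1]/4+89.6]));w.append(o+v*(nn@(q-o))/(nn@v))
w=np.array(w);print(R0.inv().apply(w-p),np.linalg.norm(w[0]-w[1]),"mid tool",R0.inv().apply(w.mean(0)-p))
print("green lens now",)
U=p+nn*.0145;k=L-U;print("dist",-(k@N),"lateral",k+N*(-(k@N)),"nominal lens seen top/side",proj("top",L),proj("side",L))
delta(P,R)
E
```

```text
[[ 0.0604 -0.0003 -0.0245]
 [-0.0639 -0.0003 -0.0245]] 0.12425289035356586 mid tool [-0.0018 -0.0003 -0.0245]
green lens now
dist 0.15223588329503163 lateral [-0.0013  0.0016 -0.0011] nominal lens seen top/side [[266.7576 157.9847]] [[230.603  186.1872]]
t 12.65 pos [ 0.5699 -0.2902  0.21  ] rpy [150.3591  -0.0037  47.9969] q [-35.7596  -3.5501 111.5906  -4.5568  42.555    8.7934] gap 0.04354645328536219
shift tool [ 0.0003 -0.0023  0.0022] turn [ 0.0023 -0.     -0.0001]
```

```bash
python3 -m inch '[[0.0015,-0.0015,0.001,0,0,0,-1],[0,0,0.001,0,0,0,-1],[0,0,0,0,0,0,-1],[0,0,0,0,0,0,-1],[0,0,0,0,0,0,-1],[0,0,0,0,0,0,-1],[0,0,0,0,0,0,-1],[0,0,0,0,0,0,-1]]'; python3 t.py|head -3; python3 -m inch '[[0,0,0,0,0,0,-1],[0,0,0,0,0,0,-1]]'; python3 t.py|sed -n 2,3p
```

```text
time: 13.45
eef_pos: [0.5709, -0.2888, 0.2076]
tcp_rot: [150.3, -0.0, 48.0]
contact_force: [0.0, -0.2, -1.6]
finger_gap: 0.0435
gripper_force: 40.0
P [ 0.5694 -0.2893  0.2069] [150.4927   0.      48.    ]
t 13.45 pos [ 0.5709 -0.2888  0.2076] rpy [150.3267  -0.0168  47.989 ] q [-35.5637  -3.3435 111.6678  -4.7204  42.2539   9.1134] gap 0.04353866872578169
shift tool [-0.0014 -0.001   0.0002] turn [ 0.0029 -0.0002 -0.0003]
time: 13.65
eef_pos: [0.5709, -0.2888, 0.2076]
tcp_rot: [150.3, -0.0, 48.0]
contact_force: [-0.4, -0.3, -2.9]
finger_gap: 0.044
gripper_force: 40.0
t 13.65 pos [ 0.5709 -0.2888  0.2076] rpy [150.3288  -0.0177  47.9897] q [-35.5605  -3.3423 111.6677  -4.7207  42.255    9.1162] gap 0.043958626152572865
shift tool [-0.0014 -0.001   0.0002] turn [ 0.0029 -0.0002 -0.0003]
```

Within about 1 mm of the target and steady (the −1.4 mm along the plate is the intended offset).

```bash
python3 -c "from workcell import *; print(sign_off())"
```

```text
the job is handed in; nothing more can be done
None
```

The job is handed in at about 14 s of the 64 s allowed: the clamp is open at its stop, and the arm is holding the plate steady about 15 cm in front of the lens, within about 1 mm of the pose I worked out, though that pose depends on the camera's aim as measured from the pictures (tilt 0.515 rad, facing good to a few degrees).

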